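Put the labelling kit back in its caddy and leave the look-alikes

TASK

Put the labelling kit back into its caddy: the label roll down over the spindle, the date stamp upright in the pocket, the marker pen lying in both notches of the pen rest, and the tally counter flat on the sloping rest, down against its ledge. The spare roll of packing tape and the probe thermometer do not belong in the caddy: leave them where they lie.

Things in the scene. Friction and masses are not known exactly. Their poses are not given: they have to be found in the camera images.
- roll_core (a point): Label roll: white roll of blank labels lying flat, 92 mm across, 40 high; core hole 36 mm wide right through, so a wall 27 mm thick; a soft paper tail sticks out on its -y side. This point: centre of the core at the underside, z up. Grasp the wall from above, one finger in the hole and one outside, away from the tail.
- date_stamp: Date stamp, black frame and green rounded cap, standing upright: frame 36 (x) by 52 (y) mm, cap 40 by 56, height 80, cap from 54 up (it does not move). Origin: centre of its underside. Grasp the cap along its x. Beware: a fixed heap of loaves, 0.29 m high, fills x 0.20 to 0.47, y -0.19 to 0.23 m; carry things over or round its far side.
- counter_body (a point): Tally counter: round pale grey body 44 mm across, 25 high, lying flat, number window on top; a thumb lever reaches 32 mm from the centre on its +x side, a finger ring sticks out on its +y side. This point: centre of the round body at the underside, z up. Grasp the round body diagonally, between lever and ring.
- pen_mid (a point): Marker pen, white with red cap, lying flat, 16 mm thick and 135 long, along its y. This point: middle of the pen on its axis, 8 mm above the table. Things between the loaves and the table's end edge (which runs from x 0.81, y 0.25 to x 0.36, y -0.53 m) have little room for a wide gripper towards the loaves: let the fingers close along that edge; only the roll may be pinched on its edge side.
- tape_spare: Spare roll of tan packing tape lying flat, 90 mm across, 48 high, wide core: looks like the label roll but does not belong in the caddy; it stays where it is. Origin: centre of its underside.
- probe_thermometer: Probe thermometer lying flat, 194 mm long: white head 26 by 72 mm at its +y end, thin steel stem. Looks like the pen but does not belong in the caddy; it stays where it is. Origin: mid-length, on the table.
- roll_spindle: Caddy insert, white plastic, 104 (x) by 122 (y) mm, fixed; origin: centre of its underside, z up. Four inserts sit two by two in a steel tray with a 16 mm rim, 2 mm apart, in any arrangement, same way round. Base 8 mm thick, upright central spindle 20 mm across, domed tip 29 mm above the origin. Seated, the roll's underside is 8 mm above the origin; keep the fingertips above the spindle.
- stamp_nest: Caddy insert, white plastic, 104 (x) by 122 (y) mm, fixed; origin: centre of its underside, z up. This one: block 24 mm high with a rectangular pocket in its centre, 50 (x) by 66 (y) mm, open at the top; pocket floor 8 mm above the origin. The stamp stands in it upright, either way round, its long side along y.
- pen_rest: Caddy insert, white plastic, 104 (x) by 122 (y) mm, fixed; origin: centre of its underside, z up. Base 8 mm thick, two notched supports 12 mm wide at y = -42 and +42 mm. Their V notches, 34 mm wide at the top, lie at x = 0; V bottom 14, top 31 mm above the origin. The pen lies in both, along y, axis 25 above the origin, either way round, its middle midway between them, fingers between them.
- counter_rest: Caddy insert, white plastic, 104 (x) by 122 (y) mm, fixed; origin: centre of its underside, z up. Slippery steel face 100 wide (y), sloping 22 degrees, rising to +x from x -38, z 14 to x +44, z 47. A ledge 11 high stands along its foot at x -38. The counter lies flat on the face against the ledge, any way round, centre 22 up the face (32 if the lever points down); let go higher up, it slides down.

How it is judged:
By the outcome, as a careful person would: the job done as asked, in the order asked, and still so for the second after the job is handed in, with the robot touching nothing.
It also fails if it takes over 128 s, if anything falls off the work surface, if the arm or the gripper's body presses on something with over 40 N, if the wrist force passes 120 N, or if a joint passes its speed limit or range.

ROBOT

A 6-joint arm with a two-finger parallel gripper is mounted at the origin on the work surface; the furniture and walls round the work are solid. World frame = base frame: x ahead of the robot, y to its left, z up, the work surface at z = 0. Lengths are in m, angles in rad, forces in N, time in s.
With the tool pointing down it reaches from about 0.425 to 0.95 m from the base axis. Payload 3.5 kg.
Tool frame: the origin (TCP) lies between the finger pads; the fingertips stand 19 mm ahead of it and the grasp point (between the pads) is the TCP; z points along the fingers, y is the line along which they close (so a half turn about z gives the same grasp; the last joint's range is limited). The gripper opens to 85 mm and grips with 20 to 120 N. Pads are 22 mm wide; open, the fingers measure 114 mm over their backs; the gripper's body (76 mm by 85 mm) begins 54 mm behind the grasp point. The pads swing forward as they close: fully open they stand 13 mm farther back than shut.
Start: joints at [-1.29, 0.286, 1.577, -0, 1.279, -0.15], TCP at [0.282, -0.613, 0.25] pointing down, gripper open.
Joint ranges: [-2.77, 2.77], [-0.9, 2.22], [0.21, 2.48], [-1.53, 4.67], [0.24, 2.81], [-2.84, 2.84]. Speed limits (rad/s): [2.79, 2.79, 3.14, 3.14, 3.14, 3.14].

INTERFACE

Orientations are given as a unit quaternion [x, y, z, w].
In Python, from plant import get_state, cams, ctrl gives the robot as it stands. The module is installed in compiled form; this text tells all that it offers.
- The arm moves only by the tool jog_arm, never from a script. Its argument "deltas" is text: rows parted by semicolons, each of 6 numbers parted by spaces: the shift along the world's x, y, z normalised to -1 to 1, where 1 is 0.02 m, then the turn, a rotation vector about the world's x, y, z normalised to -1 to 1, where 1 is 0.1 rad. In form: x y z ax ay az; .... A call has 1 to 20 rows; each row shifts and turns the commanded pose from where the row before left it; what a row does not reach is not made up. A row lasts 1/8 s, in which the tool goes at most 62.5 mm and 10.7 degrees, less where a joint would pass 70% of its speed; a pose out of reach is approached as far as the arm can. A call with a number of a shift or a turn outside -1 to 1 is refused whole. A call with a gripper value outside its range is refused whole. "gripper" is the opening, from 0 (shut) to 1 (fully open), set as the call begins (left out, the last holds). The fingers move at their own pace and stop on an object; "squeeze" is the grip in N (left out, the last holds). Time passes only in rows, so rows that do not move let the fingers close. It gives the time, the measured TCP pose, the force, the opening and the grip force at its end, in the units of the state.
- get_state(): the state, without advancing time (a new reading comes with each control period).
- cams.read_camera(name): name is "scene" or "top" or "wrist"; returns a dict with "color" (400x640x3 uint8, blue, green, red), "vfov" (degrees; the focal length in pixels is half the picture's height over the tangent of half this angle, whatever the lens; pixels are square), "cx", "cy" (the principal point, pixels), "distortion" ([k1, k2, p1, p2, k3] as OpenCV has them; the pictures are not rectified), "rvec" (rotation vector, rad) and "tvec" (3), from world to camera coordinates, as OpenCV has them. Camera axes: x right, y down, z forward; pixel columns grow to the right and rows downward; lengths in m; the calibration is good to about 2 mm. A picture is of the moment at which its call begins. There is no depth.
- ctrl.sign_off(): hands the job in; it is judged then, once.
The state is a dict: "time": time; "qpos": joint angles; "dq": joint speeds; "joint_efforts": joint torques, N m; "eef_pos": TCP position; "tcp_rot": TCP orientation; "contact_force": force on the tool from outside, world axes, zero at the start; "wrist_torque": the same for the moment, N m; "opening": opening from 0.0 (shut) to 1.0 (fully open); "finger_force": force on a finger pad.
Only numpy, scipy, OpenCV 4.12 (cv2) and the standard library are available. Lean on these libraries where they do the work, as an engineer would, in place of code of your own. Each camera call takes 0.05 s, during which the arm holds its last target. There are 200 camera calls.

## Working session

There is one attempt and no reset: what is moved stays moved. The work goes in short steps, Python scripts to look and compute and a tool call to move; the robot and the scene stay as the last step left them, time stands still between calls to the robot, and variables do not carry over. Pictures are saved under pics/ and viewed, at most 14 in all, crops included, and the job is handed in when it is done.

Besides the shell and the picture viewer there is one more tool, called after "Call:" as name(argument=value, ...) on one line, values as JSON. jog_arm: Moves the arm, as the interface text tells. Its arguments: {"type":"object","properties":{"deltas":{"type":"string"},"gripper":{"type":"number"},"squeeze":{"type":"number"}},"required":["deltas"]}

```bash
mkdir -p pics; cat > h.py <<'E'
import numpy as np, cv2, json
from plant import get_state, cams, ctrl
def snap(n,f):
    r=cams.read_camera(n); cv2.imwrite(f'pics/{f}.png',r['color']); c={k:(np.array(v).tolist() if not isinstance(v,(int,float)) else v) for k,v in r.items() if k!='color'}
    json.dump(c,open(f'pics/{f}.json','w')); return r
def cal(f):
    c=json.load(open(f'pics/{f}.json')); F=200/np.tan(np.radians(c['vfov'])/2)
    K=np.array([[F,0,c['cx']],[0,F,c['cy']],[0,0,1]]); return K,np.array(c['distortion']),np.array(c['rvec']).ravel(),np.array(c['tvec']).ravel()
def pt(f,px,z):
    K,d,r,t=cal(f); R=cv2.Rodrigues(r)[0]
    u=cv2.undistortPoints(np.array(px,float).reshape(-1,1,2),K,d).reshape(-1,2)
    C=-R.T@t; D=np.c_[u,np.ones(len(u))]@R
    return np.round(C+D*((z-C[2])/D[:,2])[:,None],4)
def proj(f,P):
    K,d,r,t=cal(f); return cv2.projectPoints(np.array(P,float).reshape(-1,1,3),r,t,K,d)[0].reshape(-1,2).round(1)
def crop(f,x,y,w,h,s,o):
    im=cv2.imread(f'pics/{f}.png')[y:y+h,x:x+w]; cv2.imwrite(f'pics/{o}.png',cv2.resize(im,None,fx=s,fy=s,interpolation=cv2.INTER_CUBIC))
E
python3 - <<'E'
from h import *
for n in('top','scene','wrist'):
    snap(n,n+'0'); K,d,r,t=cal(n+'0'); print(n,K[0,0],(-cv2.Rodrigues(r)[0].T@t).round(3),d)
a=cv2.imread('pics/scene0.png');b=cv2.imread('pics/wrist0.png')
cv2.imwrite('pics/sw.png',cv2.resize(np.vstack([a,b]),(480,600)))
E
```

```text
top 486.4054381349174 [0.261 0.006 1.213] [0.02726796 0.         0.         0.         0.        ]
scene 475.7078412290216 [1.312 0.121 1.316] [-0.08540314  0.          0.          0.          0.        ]
wrist 325.22805814365034 [ 0.346 -0.584  0.374] [-0.01467602  0.          0.          0.          0.        ]
```

View pics/top0.png

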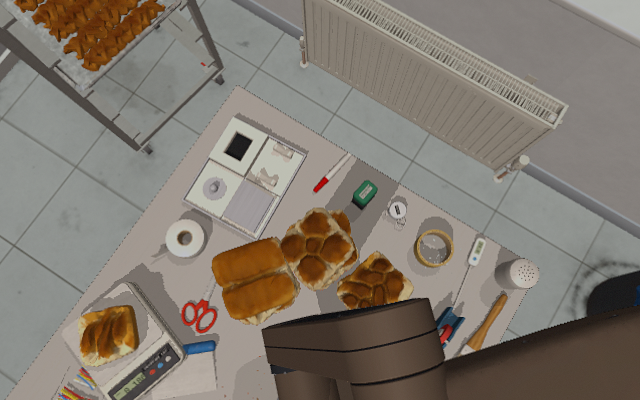

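View pics/sw.png

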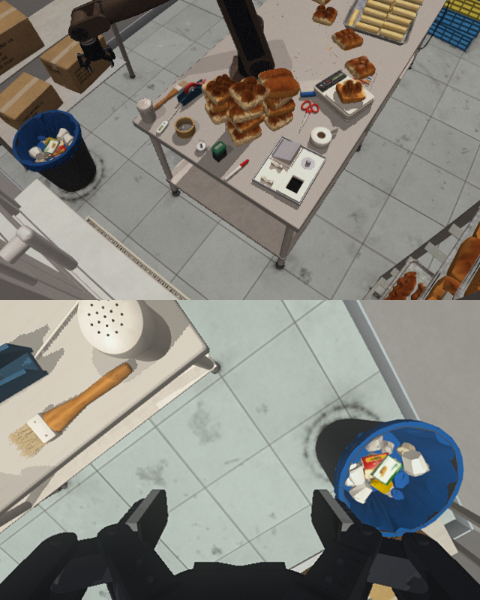

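The top view shows the caddy at about (245,177): pocket top-left (239,147), pen rest (278,165), spindle (213,187), slope (252,203). The label roll is at (185,238), pen (332,172), stamp (364,193), counter (398,210), tape (434,247) and thermometer (472,262). Next I'll enlarge the caddy and the objects.

```bash
python3 - <<'E'
from h import *
crop('top0',155,80,160,120+65,3.2,'c1')
crop('top0',300,140,130,100,6,'c2')
E
```

```text
(no output)
```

View pics/c1.png

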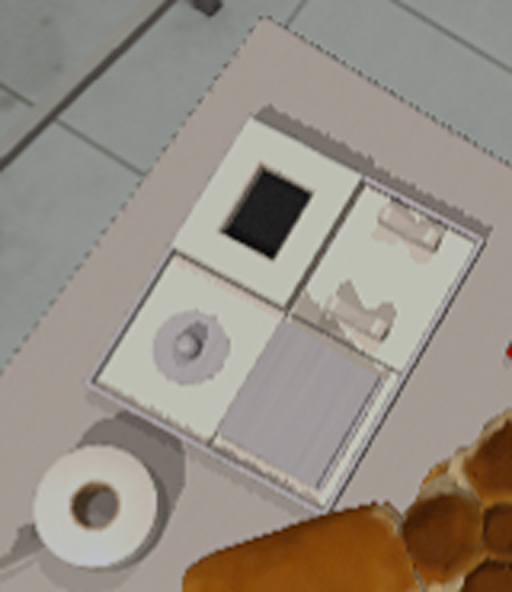

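View pics/c2.png

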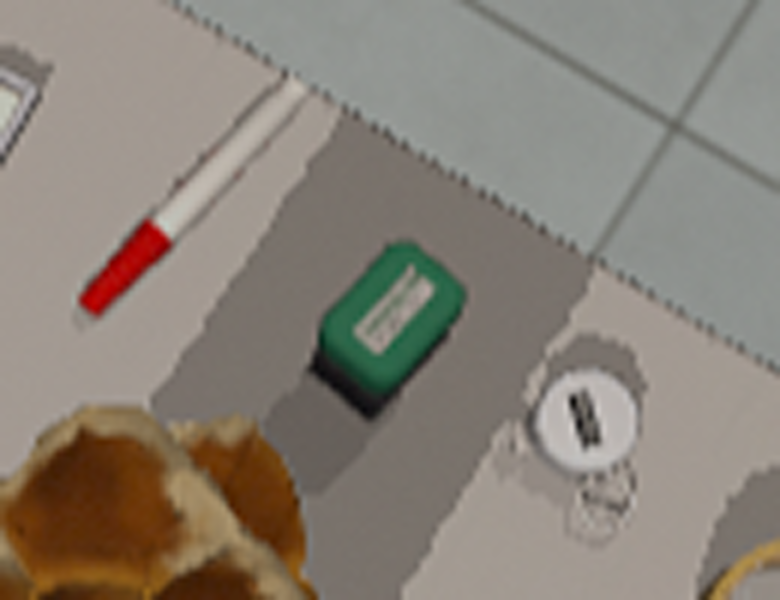

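The crops show all four inserts, with the slope at lower right in c1. There is a wide base strip on its right, which suggests the ledge is there. Next I'll compute poses and test both hypotheses.

```bash
cat >> h.py <<'E'
def c1(P): return (np.array(P,float)+.5)/3.2-.5+[155,80]
def c2(P): return (np.array(P,float)+.5)/6-.5+[300,140]
E
python3 - <<'E'
from h import *
def show(n,P,z): 
    p=pt('top0',P,z); print(n,p[:,:2].tolist(),'mean',p[:,:2].mean(0).round(4),'lens',[round(float(np.linalg.norm(p[i]-p[i-1])),3) for i in range(len(p))]); return p
a=show('block',c1([(253,120),(362,178),(286,306),(174,247)]),.024)
b=show('pocket',c1([(262,166),(313,190),(272,258),(222,230)]),.024)
show('spbase',c1([(176,253),(284,312),(213,440),(97,380)]),.008)
show('spindle tip',c1([(188,342)]),.029)
show('rim',c1([(364,180),(485,240),(326,511),(90,382)]),.016)
show('roll',c1([(96,506)]),.040); show('roll edges',c1([(34,506),(158,506),(96,444),(96,568)]),.040); show('core',c1([(95,506)]),.03)
show('pen',c2([(297,85),(85,312)]),.008)
show('stamp cap',c2([(405,240),(467,290),(378,395),(320,345)]),.08)
show('counter',c2([(585,421)]),.025);show('lever,ring',c2([(510,450),(605,510)]),.01)
for v in((0,1),(1,2)):
    d=(a[v[1]]-a[v[0]]);e=b[v[1]]-b[v[0]];print('ang',np.degrees(np.arctan2(d[1],d[0])),np.degrees(np.arctan2(e[1],e[0])))
e=pt('top0',[(238,87),(500,235)],0);print(e)
E
```

```text
block [[0.7164, 0.2581], [0.6714, 0.1667], [0.5627, 0.2191], [0.6068, 0.3117]] mean [0.6393 0.2389] lens [0.122, 0.102, 0.121, 0.103]
pocket [[0.6777, 0.2476], [0.6594, 0.2052], [0.6014, 0.2333], [0.6227, 0.2749]] mean [0.6403 0.2402] lens [0.061, 0.046, 0.064, 0.047]
spbase [[0.6065, 0.3137], [0.5618, 0.2232], [0.4559, 0.2703], [0.4996, 0.366]] mean [0.5309 0.2933] lens [0.119, 0.101, 0.116, 0.105]
spindle tip [[0.5289, 0.2922]] mean [0.5289 0.2922] lens [0.0]
rim [[0.6725, 0.166], [0.6267, 0.0657], [0.4032, 0.1766], [0.4961, 0.3689]] mean [0.5496 0.1943] lens [0.269, 0.11, 0.25, 0.214]
roll [[0.3963, 0.3468]] mean [0.3963 0.3468] lens [0.0]
roll edges [[0.3942, 0.3934], [0.3984, 0.3001], [0.4435, 0.3519], [0.3498, 0.3418]] mean [0.3965 0.3468] lens [0.068, 0.093, 0.069, 0.094]
core [[0.3974, 0.3505]] mean [0.3974 0.3505] lens [0.0]
pen [[0.6367, -0.0444], [0.5324, 0.0417]] mean [ 0.5846 -0.0014] lens [0.135, 0.135]
stamp cap [[0.5516, -0.0868], [0.5322, -0.112], [0.4879, -0.0779], [0.5071, -0.0543]] mean [ 0.5197 -0.0828] lens [0.055, 0.032, 0.056, 0.03]
counter [[0.492, -0.1678]] mean [ 0.492  -0.1678] lens [0.0]
lever,ring [[0.4811, -0.1388], [0.4576, -0.1788]] mean [ 0.4694 -0.1588] lens [0.046, 0.046]
ang -116.2129305386146 -113.34521004450457
ang 154.26311034407564 154.15061183193632
[[ 0.8113  0.2588  0.    ]
 [ 0.4446 -0.4286  0.    ]]
```

Block, roll, pen and counter sizes all match what was given. The caddy is rotated about 64° with its x axis at 64° or −116°. I'll overlay a model of the caddy to settle this.

```bash
python3 - <<'E'
from h import *
th=np.radians(64.2); ux=np.array([np.cos(th),np.sin(th)]);uy=np.array([-ux[1],ux[0]])
m=np.array([.6397,.2392]); s=np.array([.530,.2928]); mid=(m+s)/2-53*ux/1000
C={'nest':mid+.053*ux-.062*uy,'spin':mid+.053*ux+.062*uy,'pen':mid-.053*ux-.062*uy,'slope':mid-.053*ux+.062*uy}
print({k:v.round(4).tolist() for k,v in C.items()})
outs=[]
for cam,(x,y,w,h),sc in(('top0',(180,110,135,130),4),('scene0',(320,170,130,130),4)):
  im=cv2.imread(f'pics/{cam}.png')[y:y+h,x:x+w]; im=cv2.resize(im,None,fx=sc,fy=sc,interpolation=cv2.INTER_CUBIC)
  def L(c,pts,col,sg=1):
    P=[[*(c+sg*(a*ux+b*uy)/1000),z/1000] for a,b,z in pts]
    q=((proj(cam,P)-[x,y]+.5)*sc).astype(int); cv2.polylines(im,[q.reshape(-1,1,2)],True,col,1)
  R=lambda a,b,z:[(a,b,z),(a,-b,z),(-a,-b,z),(-a,b,z)]
  L(C['nest'],R(52,61,24),(0,0,255));L(C['nest'],R(25,33,24),(0,0,255))
  L(C['spin'],R(52,61,8),(0,0,255));L(C['spin'],R(2,2,29),(0,0,255));L(C['pen'],R(52,61,8),(0,0,255))
  for yy in(-42,42): L(C['pen'],[(0,yy-6,14),(17,yy-6,31),(17,yy+6,31),(0,yy+6,14),(-17,yy+6,31),(-17,yy-6,31)],(255,0,0))
  f=[(-38,50,14),(44,50,47),(44,-50,47),(-38,-50,14)]
  L(C['slope'],f,(0,160,0)) if cam=='top0' else L(C['slope'],f,(0,160,0))
  L(C['slope'],f,(255,0,255),-1)
  outs.append(cv2.resize(im,(400,400)))
cv2.imwrite('pics/ov.png',cv2.resize(np.hstack(outs),None,fx=1,fy=1))
E
```

```text
{'nest': [0.6407, 0.239], 'spin': [0.529, 0.293], 'pen': [0.5945, 0.1436], 'slope': [0.4829, 0.1976]}
```

View pics/ov.png

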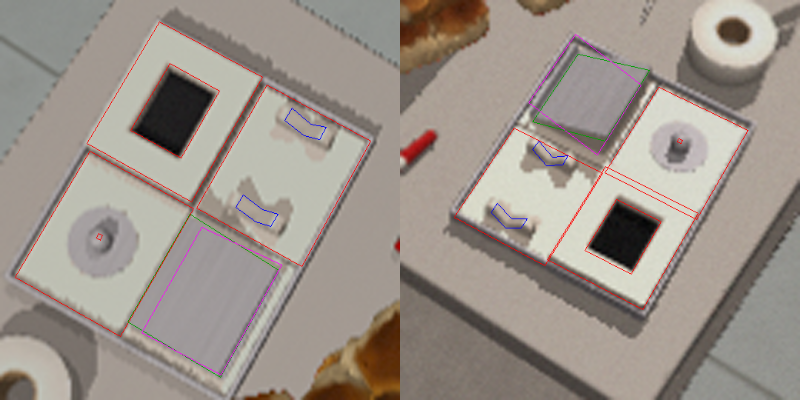

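The overlay fits with caddy +x at 64° (green) in both views, so the ledge is on the loaf side. Next I'll check the tool's yaw and how far the loaves reach near the caddy.

```bash
python3 - <<'E'
from h import *
from scipy.spatial.transform import Rotation as R
s=get_state(); print(s['tcp_rot'],R.from_quat(s['tcp_rot']).as_matrix().round(3), s['eef_pos'],s['time'])
for z in(.05,.15,.29): print(z,pt('top0',[(298,240),(282,238),(255,238),(300,290),(215,262),(320,208),(356,225)],z)[:,:2].tolist())
# cross-check objects in scene: project top-based estimates
print(proj('scene0',[[.3965,.3468,.04],[.5846,-.0014,.008],[.5197,-.0828,.08],[.492,-.1678,.025]]))
crop('scene0',150,120,260,150,3,'s1')
E
```

```text
[ 9.76896393e-01  2.13711423e-01 -5.79456619e-05 -9.28013671e-04] [[ 0.909  0.418 -0.001]
 [ 0.418 -0.909  0.002]
 [ 0.    -0.002 -1.   ]] [ 0.28176219 -0.61286268  0.24924014] 0.15
0.05 [[0.4022, 0.0723], [0.4052, 0.1109], [0.4022, 0.1756], [0.2849, 0.0608], [0.3408, 0.266], [0.4827, 0.0232], [0.445, -0.0656]]
0.15 [[0.39, 0.0666], [0.3928, 0.1019], [0.3901, 0.1611], [0.2828, 0.0561], [0.3339, 0.2436], [0.4636, 0.0218], [0.4291, -0.0594]]
0.29 [[0.373, 0.0586], [0.3754, 0.0893], [0.373, 0.1407], [0.2799, 0.0495], [0.3243, 0.2124], [0.4369, 0.0197], [0.4069, -0.0508]]
[[427.7 180.2]
 [315.7 226.3]
 [291.3 194.6]
 [267.9 194.7]]
```

View pics/s1.png

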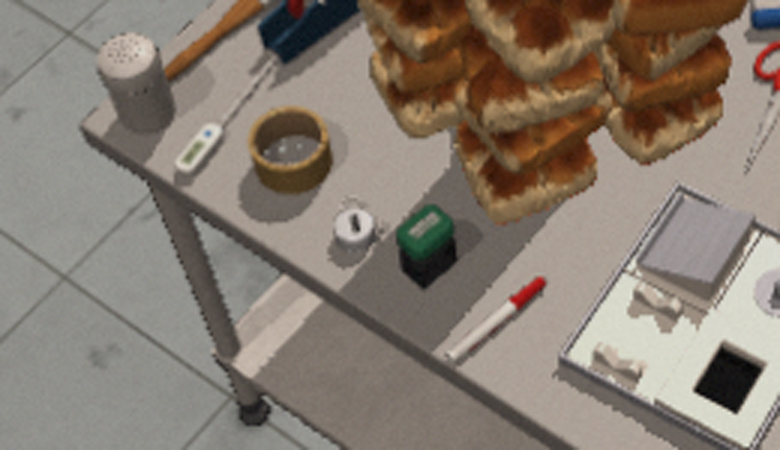

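The scene view confirms the top-view estimates to about 1 px, and the slope rises away from the loaves. I'll start with the roll, going high round the far side.

Call:
jog_arm(deltas="0.4 0.8 0.8 0 0 0.83;0.75 1 0.8 0 0 0.83;0.75 1 0.8 0 0 0.83;0.75 1 0.8 0 0 0.83;0.75 1 0.8 0 0 0.83;0.75 1 0.8 0 0 0.83;0.75 1 0.8 0 0 0.83;0.75 1 0.8 0 0 0.83;0.75 1 0.8 0 0 0.83;0.75 1 0.8 0 0 0.83;0.75 1 0 0 0 0.83;0.75 1 0 0 0 0.83;0.75 1 0 0 0 0.83;0.75 1 0 0 0 0.83;0.75 1 0 0 0 0.83;0.75 1 0 0 0 0.83;0.75 1 0 0 0 0.83;0.75 1 0 0 0 0.83;0.75 1 0 0 0 0.83;0.75 1 0 0 0 0.83", gripper=0.58)

```text
time: 2.65
eef_pos: [0.5752, -0.2165, 0.4098]
tcp_rot: [0.5, 0.866, -0.0, -0.0]
contact_force: [-0.1, -0.6, -0.1]
opening: 0.587
finger_force: 0.0
```

Call:
jog_arm(deltas="0.2 1 0 0 0 0;0.2 1 0 0 0 0;0.2 1 0 0 0 0;0.2 1 0 0 0 0;0.2 1 0 0 0 0;0 1 0 0 0 0;0 1 0 0 0 0;0 1 0 0 0 0;0 1 0 0 0 0;0 1 0 0 0 0;0 1 0 0 0 0;0 1 0 0 0 0;0 1 0 0 0 0;0 1 0 0 0 0;0 1 0 0 0 0;-0.5 1 0 0 0 0;-0.7 1 0 0 0 0;-0.7 1 0 0 0 0;-0.7 1 0 0 0 0;-0.7 1 0 0 0 0")

```text
time: 5.15
eef_pos: [0.5275, 0.1839, 0.4106]
tcp_rot: [0.502, 0.865, 0.0, 0.0]
contact_force: [0.4, 0.6, -0.5]
opening: 0.582
finger_force: 0.0
```

Call:
jog_arm(deltas="-0.52 0.9 0 0 0 0;-0.52 0.9 0 0 0 0;-0.52 0.9 0 0 0 0;-0.52 0.9 0 0 0 0;-0.52 0.9 -0.5 0 0 0;-0.52 0.9 -1 0 0 0;-0.52 0.9 -1 0 0 0;-0.52 0.9 -1 0 0 0;-0.52 0.9 -1 0 0 0;-0.52 0.9 -1 0 0 0;0 0 -1 0 0 0;0 0 -1 0 0 0;0 0 -1 0 0 0;0 0 -1 0 0 0;0 0 0 0 0 0")

```text
time: 7.02
eef_pos: [0.4241, 0.3617, 0.2178]
tcp_rot: [0.502, 0.865, -0.002, -0.001]
contact_force: [-0.5, -0.6, -0.2]
opening: 0.58
finger_force: 0.0
```

```bash
python3 - <<'E'
from h import *
snap('wrist','w1'); s=get_state(); print(s['eef_pos'],s['qpos'])
print(proj('w1',[[.3965,.3475,.04],[.424,.364,.04]]))
E
```

```text
[0.42475802 0.36226868 0.21933591] [ 5.24438337e-01  5.89425819e-02  1.89455124e+00 -2.84204573e-05
  1.18991899e+00  4.99142736e-03]
[[287.1 180.9]
 [320.8 180.2]]
```

View pics/w1.png

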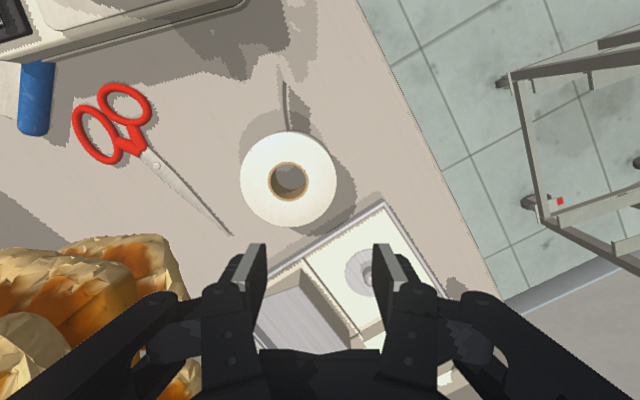

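The core hole is at (288,180), as predicted, and the tail points away from the fingers. Descending and gripping.

Call:
jog_arm(deltas="0 0.1 -1 0 0 0;0 0 -1 0 0 0;0 0 -1 0 0 0;0 0 -1 0 0 0;0 0 -1 0 0 0;0 0 -1 0 0 0;0 0 -0.8 0 0 0;0 0 -0.8 0 0 0;0 0 -0.8 0 0 0;0 0 -0.5 0 0 0;0 0 0 0 0 0;0 0 0 0 0 0")

```text
time: 8.57
eef_pos: [0.4254, 0.365, 0.0429]
tcp_rot: [0.502, 0.865, 0.0, 0.0]
contact_force: [0.3, -0.5, 0.5]
opening: 0.577
finger_force: 0.0
```

Call:
jog_arm(deltas="0 0 0 0 0 0;0 0 0 0 0 0;0 0 0 0 0 0;0 0 0 0 0 0;0 0 0 0 0 0;0 0 0 0 0 0", gripper=0, squeeze=40)

```text
time: 9.32
eef_pos: [0.4257, 0.3651, 0.0433]
tcp_rot: [0.502, 0.865, 0.001, 0.001]
contact_force: [-0.5, -0.4, 5.2]
opening: 0.322
finger_force: 37.6
```

Call:
jog_arm(deltas="0 0 0.5 0 0 0;0 0 0.8 0 0 0;0 0 0.9 0 0 0;0 0 0.9 0 0 0;0 0 0.9 0 0 0;0.4 -0.2 0 0 0 0;0.8 -0.35 0 0 0 0;0.8 -0.35 0 0 0 0;0.8 -0.35 0 0 0 0;0.8 -0.35 0 0 0 0;0.8 -0.35 0 0 0 0;0.8 -0.35 0 0 0 0;0.8 -0.35 0 0 0 0;0.5 -0.2 0 0 0 0;0 0 0 0 0 0;0 0 0 0 0 0")

```text
time: 11.32
eef_pos: [0.5544, 0.3078, 0.1221]
tcp_rot: [0.501, 0.865, -0.0, -0.0]
contact_force: [0.3, 0.3, -1.5]
opening: 0.323
finger_force: 37.5
```

```bash
python3 - <<'E'
from h import *
snap('wrist','w2'); snap('top','t2'); s=get_state(); print(s['eef_pos'],s['finger_force'])
p=np.array(s['eef_pos']); print('core in w2', proj('w2',[p+[-.0273,-.0158,-.003]]),'spindle tip', proj('w2',[[.529,.2925,.031]]), 't2 core',proj('t2',[p+[-.0273,-.0158,-.003]]))
a=cv2.imread('pics/w2.png')[:,100:540];b=cv2.resize(cv2.imread('pics/t2.png')[110:270,150:310],(400,400),interpolation=2)
cv2.imwrite('pics/w2t.png',cv2.resize(np.hstack([a,b]),(756,360)))
E
```

```text
[0.5542915  0.30800297 0.12221243] 37.48101738230616
core in w2 [[246.  271.5]] spindle tip [[276.2 211. ]] t2 core [[204.7 178.3]]
```

View pics/w2t.png

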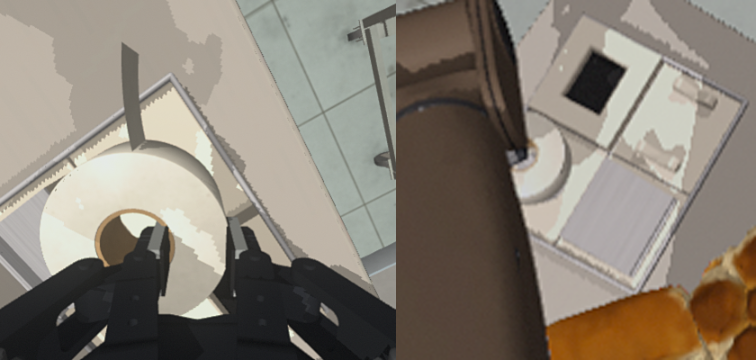

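The held roll's core is at (249,272) in the wrist view against (246,271) predicted, so the grip is as planned. Lowering it over the spindle.

Call:
jog_arm(deltas="0.05 0 -0.6 0 0 0;0.05 0 -0.7 0 0 0;0 0 -0.7 0 0 0;0 0 -0.5 0 0 0;0 0 -0.3 0 0 0;0 0 -0.3 0 0 0;0 0 0 0 0 0;0 0 0 0 0 0")

```text
time: 12.42
eef_pos: [0.5572, 0.3078, 0.0608]
tcp_rot: [0.502, 0.865, 0.0, 0.0]
contact_force: [1.2, -0.3, -1.4]
opening: 0.32
finger_force: 37.5
```

Call:
jog_arm(deltas="0 0 -0.15 0 0 0;0 0 -0.15 0 0 0;0 0 0 0 0 0;0 0 0 0 0 0")

```text
time: 12.92
eef_pos: [0.5571, 0.3078, 0.0544]
tcp_rot: [0.502, 0.865, 0.0, 0.0]
contact_force: [0.2, -0.5, -0.9]
opening: 0.32
finger_force: 37.6
```

Call:
jog_arm(deltas="0 0 -0.1 0 0 0;0 0 0 0 0 0;0 0 0 0 0 0")

```text
time: 13.3
eef_pos: [0.5572, 0.3078, 0.0543]
tcp_rot: [0.501, 0.865, -0.0, -0.0]
contact_force: [-3.9, -1.3, 7.7]
opening: 0.321
finger_force: 37.7
```

Call:
jog_arm(deltas="0 0 0 0 0 0;0 0 0 0 0 0;0 0 0 0 0 0;0 0 0 0 0 0;0 0 0.4 0 0 0;0 0 0.8 0 0 0;0 0 1 0 0 0;0 0 1 0 0 0;0 0 1 0 0 0;0 0 1 0 0 0;0 0 1 0 0 0;0 0 1 0 0 0;0 0 0 0 0 0", gripper=0.55)

```text
time: 14.92
eef_pos: [0.5581, 0.3082, 0.1991]
tcp_rot: [0.502, 0.865, 0.002, 0.001]
contact_force: [0.7, -0.4, 0.3]
opening: 0.552
finger_force: 0.0
```

```bash
python3 - <<'E'
from h import *
snap('wrist','w3'); snap('scene','s3'); s=get_state(); print(s['eef_pos'],s['finger_force'])
print(proj('w3',[[.529,.2925,.05],[.529,.2925,.031]]),proj('s3',[[.529,.2925,.05]]))
a=cv2.imread('pics/w3.png');b=cv2.resize(cv2.imread('pics/s3.png')[150:310,300:460],(400,400),interpolation=2)
cv2.imwrite('pics/w3s.png',cv2.resize(np.hstack([a,b]),(780,300)))
E
```

```text
[0.55671066 0.30763264 0.19608073] 0.0
[[279.9 188.6]
 [282.2 183.6]] [[411.3 211.8]]
```

View pics/w3s.png

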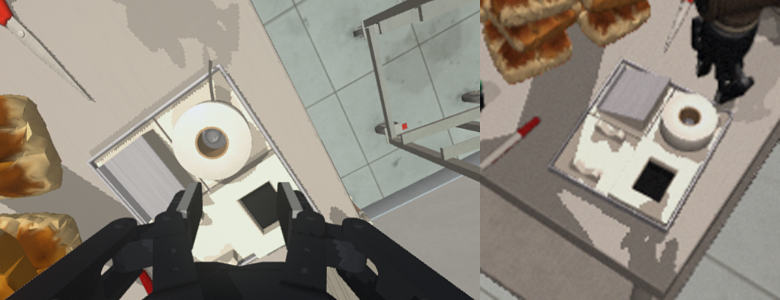

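The roll sits flat over the spindle. Next is the stamp, approached with the camera side turned away from the loaves.

Call:
jog_arm(deltas="0.1 -0.5 0.3 0 0 -0.98;0.1 -0.9 0.3 0 0 -0.98;0.1 -0.9 0.3 0 0 -0.98;0.1 -0.9 0.3 0 0 -0.98;0.1 -0.9 0.3 0 0 -0.98;0.1 -0.9 0.3 0 0 -0.98;0.1 -0.9 0.3 0 0 -0.98;0.1 -0.9 0.3 0 0 -0.98;0.1 -0.9 0.3 0 0 -0.98;0.1 -0.9 0.3 0 0 -0.98;0 -0.9 0 0 0 -0.98;0 -0.9 0 0 0 -0.98;0 -0.9 0 0 0 -0.98;0 -0.9 0 0 0 -0.98;0 -0.9 0 0 0 -0.98;0 -0.9 0 0 0 -0.98;0 -0.9 0 0 0 -0.98;0 -0.9 0 0 0 -0.98;0 -0.9 0 0 0 -0.98;0 -0.9 0 0 0 -0.98", gripper=1)

```text
time: 17.52
eef_pos: [0.5762, -0.0447, 0.2546]
tcp_rot: [0.998, 0.064, -0.001, -0.0]
contact_force: [-0.0, 0.0, -0.5]
opening: 1.0
finger_force: 0.0
```

Call:
jog_arm(deltas="-0.3 -0.3 0 0 0 -0.98;-0.36 -0.25 0 0 0 -0.98;-0.36 -0.25 0 0 0 -0.98;-0.36 -0.25 0 0 0 -0.98;-0.36 -0.25 0 0 0 -0.98;-0.36 -0.25 -0.4 0 0 -0.98;-0.36 -0.2 -0.8 0 0 -0.98;-0.36 -0.2 -0.8 0 0 -0.98;0 0 -0.8 0 0 0;0 0 0 0 0 0;0 0 0 0 0 0")

```text
time: 18.9
eef_pos: [0.5209, -0.0832, 0.2005]
tcp_rot: [0.947, -0.32, 0.0, -0.0]
contact_force: [-0.2, 0.4, -0.0]
opening: 1.004
finger_force: 0.0
```

```bash
python3 - <<'E'
from h import *
snap('wrist','w4'); s=get_state(); print(s['eef_pos'],s['qpos'])
print(proj('w4',[[.5197,-.0828,.08],[.492,-.1678,.025],[.5846,-.0014,.008]]), proj('w4',[s['eef_pos']]))
E
```

```text
[ 0.52111495 -0.08329855  0.20095829] [-3.50914468e-01  7.40278038e-03  1.98296047e+00  6.90651532e-05
  1.15010114e+00  1.87218195e+00]
[[319.4 202.1]
 [410.4 154.6]
 [215.1 179.9]] [[319.1 278.5]]
```

View pics/w4.png

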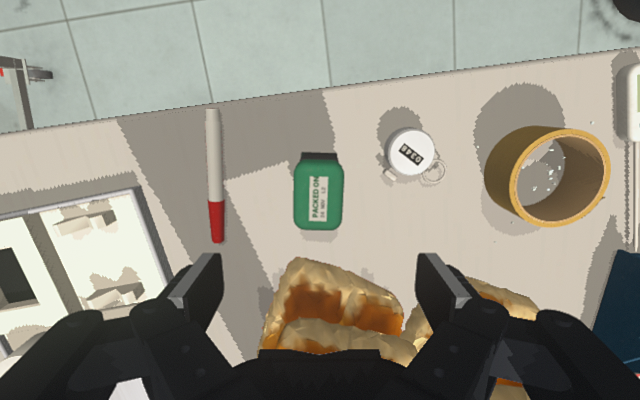

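The cap is centred at (318,197), within about 2 mm of the prediction. The counter (411,152) and pen (215,176) also agree. Descending on the stamp.

Call:
jog_arm(deltas="0 -0.05 -0.8 0 0 0;0 0 -1 0 0 0;0 0 -1 0 0 0;0 0 -1 0 0 0;0 0 -1 0 0 0;0 0 -0.8 0 0 0;0 0 -0.8 0 0 0;0 0 -0.45 0 0 0;0 0 0 0 0 0")

```text
time: 20.08
eef_pos: [0.5201, -0.0842, 0.0626]
tcp_rot: [0.947, -0.321, -0.001, -0.0]
contact_force: [-0.0, -0.5, 0.4]
opening: 1.0
finger_force: 0.0
```

Call:
jog_arm(deltas="0 0 0 0 0 0;0 0 0 0 0 0;0 0 0 0 0 0;0 0 0 0 0 0;0 0 0 0 0 0;0 0 0 0 0 0", gripper=0, squeeze=40)

```text
time: 20.82
eef_pos: [0.5212, -0.0844, 0.0642]
tcp_rot: [0.947, -0.321, 0.001, -0.0]
contact_force: [0.3, 2.6, 6.1]
opening: 0.458
finger_force: 40.1
```

Call:
jog_arm(deltas="0 0 0.5 0 0 0;0 0 0.9 0 0 0;0.3 0 1 0 0 0;0.5 0.2 1 0 0 0;0.7 0.4 1 0 0 0.2;0.7 0.7 0.6 0 0 0.2;0.7 0.9 0 0 0 0.2;0.7 0.95 0 0 0 0.2;0.7 0.95 0 0 0 0.2;0.7 0.95 0 0 0 0.2;0.5 0.95 0 0 0 0.2;0.3 0.95 0 0 0 0.2;0.2 0.95 0 0 0 0.2;0.2 0.95 0 0 0 0.2;0.2 0.95 0 0 0 0;0.2 0.95 0 0 0 0;0.05 0.95 0 0 0 0;0 0.95 0 0 0 0;0 0.95 0 0 0 0;0 0.95 0 0 0 0")

```text
time: 23.32
eef_pos: [0.6534, 0.208, 0.1633]
tcp_rot: [0.974, -0.225, -0.0, 0.0]
contact_force: [0.4, 0.5, -1.2]
opening: 0.453
finger_force: 40.1
```

Call:
jog_arm(deltas="0 0.95 0 0 0 0;0 0.8 0 0 0 0;0 0.5 0 0 0 0;0 0 0 0 0 0;0 0 0 0 0 0")

```text
time: 23.95
eef_pos: [0.6536, 0.2513, 0.1633]
tcp_rot: [0.974, -0.225, 0.0, 0.0]
contact_force: [0.5, -0.4, -1.1]
opening: 0.458
finger_force: 40.1
```

```bash
python3 - <<'E'
from h import *
from scipy.spatial.transform import Rotation as R
s=get_state(); p=np.array(s['eef_pos']); M=R.from_quat(s['tcp_rot']).as_matrix();print(p,'yaw',np.degrees(np.arctan2(M[1,1],M[0,1])),'err units',(np.array([.6405,.239])-p[:2])/.02)
E
```

```text
[0.65356588 0.25127001 0.1632745 ] yaw -115.98455133595962 err units [-0.65329399 -0.61350044]
```

Call:
jog_arm(deltas="-0.65 -0.6 0 0 0 0;0 0 -0.6 0 0 0;0 0 -0.8 0 0 0;0 0 -0.8 0 0 0;0 0 -0.7 0 0 0;0 0 -0.3 0 0 0;0 0 -0.3 0 0 0;0 0 0 0 0 0")

```text
time: 24.95
eef_pos: [0.6404, 0.2397, 0.0931]
tcp_rot: [0.974, -0.225, -0.0, 0.0]
contact_force: [0.3, 0.2, -0.7]
opening: 0.455
finger_force: 40.2
```

Call:
jog_arm(deltas="0 0 -0.25 0 0 0;0 0 -0.25 0 0 0;0 0 -0.2 0 0 0;0 0 0 0 0 0;0 0 0 0 0 0")

```text
time: 25.58
eef_pos: [0.6406, 0.2397, 0.0794]
tcp_rot: [0.974, -0.225, 0.0, -0.0]
contact_force: [0.5, -0.3, -1.0]
opening: 0.458
finger_force: 40.2
```

Call:
jog_arm(deltas="0 0 -0.15 0 0 0;0 0 -0.12 0 0 0;0 0 0 0 0 0;0 0 0 0 0 0")

```text
time: 26.08
eef_pos: [0.641, 0.2398, 0.0752]
tcp_rot: [0.974, -0.225, 0.001, -0.0]
contact_force: [-3.0, 0.3, 5.4]
opening: 0.458
finger_force: 40.2
```

Call:
jog_arm(deltas="0 0 0 0 0 0;0 0 0 0 0 0;0 0 0 0 0 0;0 0 0 0 0 0;0 0 0 0 0 0;0 0 0.5 0 0 0;0 0 0.9 0 0 0;0 0 1 0 0 0;0 0 1 0 0 0;0 0 1 0 0 0;0 0 1 0 0 0;0 0 1 0 0 0;-0.2 -1 0 0 0 -0.33;-0.2 -1 0 0 0 -0.33;-0.3 -1 0 0 0 -0.33;-0.3 -1 0 0 0 -0.33;-0.3 -1 0 0 0 -0.33;-0.3 -1 0 0 0 -0.33;-0.3 -1 0 0 0 -0.33;0 0 0 0 0 0", gripper=0.9)

```text
time: 28.58
eef_pos: [0.6022, 0.0982, 0.202]
tcp_rot: [0.942, -0.337, 0.0, -0.0]
contact_force: [-0.1, 0.3, 1.1]
opening: 0.898
finger_force: 0.0
```

Call:
jog_arm(deltas="-0.2 -0.7 0 0 0 0;-0.2 -1 0 0 0 0;-0.2 -1 0 0 0 0;-0.2 -1 0 0 0 0;0 -0.85 -0.5 0 0 0;0 -0.5 -0.5 0 0 0;0 0 -0.5 0 0 0;0 0 0 0 0 0;0 0 0 0 0 0", gripper=0.6)

```text
time: 29.7
eef_pos: [0.5866, -0.0007, 0.1719]
tcp_rot: [0.942, -0.335, -0.0, -0.0]
contact_force: [1.0, -0.2, -0.4]
opening: 0.602
finger_force: 0.0
```

```bash
python3 - <<'E'
from h import *
snap('wrist','w5'); snap('scene','s5'); s=get_state(); print(s['eef_pos'])
print(proj('w5',[[.586,-.003,.008],s['eef_pos']]))
a=cv2.imread('pics/w5.png');b=cv2.resize(cv2.imread('pics/s5.png')[150:310,300:460],(400,400),interpolation=2)
cv2.imwrite('pics/w5s.png',cv2.resize(np.hstack([a,b]),(780,300)))
E
```

```text
[ 0.58683743 -0.00082342  0.17239056]
[[321.3 186.4]
 [319.2 278.5]]
```

View pics/w5s.png

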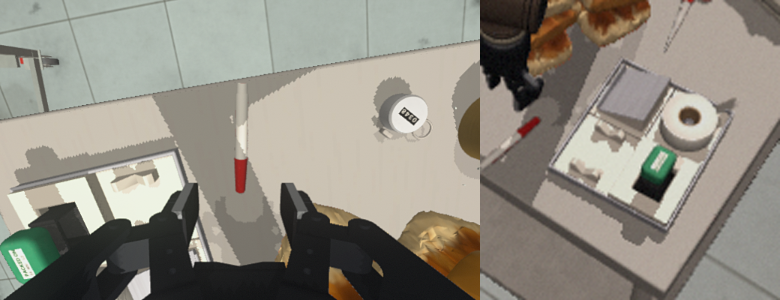

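The stamp stands upright in its pocket. The pen's middle is at (321,183) in the wrist view, about 3 mm further along its axis than predicted, so I'm correcting for that and descending.

Call:
jog_arm(deltas="0.08 -0.2 -0.8 0 0 0;0 0 -1 0 0 0;0 0 -1 0 0 0;0 0 -1 0 0 0;0 0 -1 0 0 0;0 0 -1 0 0 0;0 0 -0.8 0 0 0;0 0 -0.5 0 0 0;0 0 -0.35 0 0 0;0 0 0 0 0 0;0 0 0 0 0 0", gripper=0.5)

```text
time: 31.18
eef_pos: [0.5887, -0.0054, 0.0236]
tcp_rot: [0.942, -0.335, 0.001, -0.0]
contact_force: [0.8, 0.4, 0.1]
opening: 0.502
finger_force: 0.0
```

Call:
jog_arm(deltas="0 0 0 0 0 0;0 0 0 0 0 0;0 0 0 0 0 0;0 0 0 0 0 0;0 0 0 0 0 0;0 0 0 0 0 0", gripper=0, squeeze=30)

```text
time: 31.92
eef_pos: [0.5886, -0.0054, 0.0236]
tcp_rot: [0.942, -0.335, 0.001, -0.0]
contact_force: [-0.6, 0.1, 5.8]
opening: 0.166
finger_force: 29.8
```

Call:
jog_arm(deltas="0 0 0.4 0 0 0;0 0 0.8 0 0 0;0 0 1 0 0 0;0 0 1 0 0 0;0 0 1 0 0 0;0 0.4 0.3 0 0 0.3;0 0.8 0 0 0 0.34;0 0.95 0 0 0 0.34;0.1 0.95 0 0 0 0.34;0.1 0.95 0 0 0 0.34;0.1 0.95 0 0 0 0.34;0 0.95 0 0 0 0.34;0 0.95 0 0 0 0;0 0.5 0 0 0 0;0 0 0 0 0 0;0 0 0 0 0 0")

```text
time: 33.92
eef_pos: [0.5941, 0.1423, 0.1129]
tcp_rot: [0.975, -0.223, 0.0, 0.0]
contact_force: [0.0, 0.2, 0.1]
opening: 0.163
finger_force: 29.3
```

```bash
python3 - <<'E'
from h import *
from scipy.spatial.transform import Rotation as R
s=get_state(); p=np.array(s['eef_pos']); M=R.from_quat(s['tcp_rot']).as_matrix();print(p,'yaw',np.degrees(np.arctan2(M[1,1],M[0,1])),'err units',(np.array([.5945,.1436,.0476])-p)/.02,s['opening'],s['finger_force'])
r=snap('wrist','w6')
hsv=cv2.cvtColor(r['color'],cv2.COLOR_BGR2HSV); m=(((hsv[...,0]<6)|(hsv[...,0]>174))&(hsv[...,1]>180)&(hsv[...,2]>80)); ys,xs=np.nonzero(m); print('red',xs.min(),xs.max(),ys.min(),ys.max())
X=M[:,0]; ax=p-[0,0,.0156]
print('pen pred ends/mid',proj('w6',[ax+X*.0675,ax,ax-X*.0675, ]),'rest V',proj('w6',[[.5945-.9*d,.1436+.435*d,.033] for d in(-.042,.042)]))
E
```

```text
[0.59412904 0.1423362  0.11292512] yaw -115.8113018077958 err units [ 0.01854814  0.06318995 -3.26625618] 0.16329874742074718 29.274766051828465
red 302 334 313 354
pen pred ends/mid [[318.7 115.1]
 [318.8 261.7]
 [319.  376.1]] rest V [[316.6 154.7]
 [317.  274.4]]
```

View pics/w6.png

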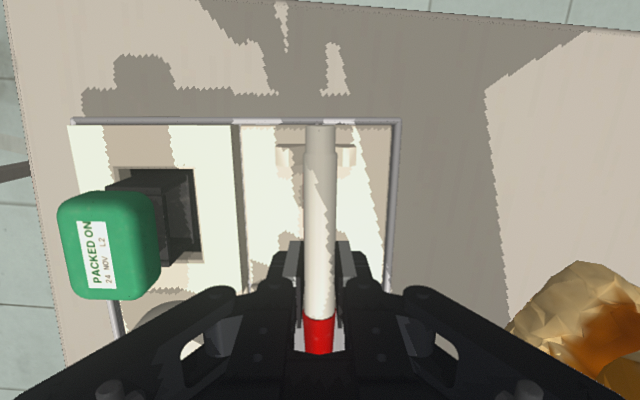

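The pen is aligned over the rest, but its far end at (320,124) reads about 9 px (4 mm) short. I'm shifting along the axis to compensate, then lowering.

Call:
jog_arm(deltas="0.17 0 -0.5 0 0 0;0 0 -0.8 0 0 0;0 0 -0.8 0 0 0;0 0 -0.6 0 0 0;0 0 -0.3 0 0 0;0 0 -0.25 0 0 0;0 0 0 0 0 0;0 0 0 0 0 0")

```text
time: 34.98
eef_pos: [0.5979, 0.1428, 0.0485]
tcp_rot: [0.975, -0.223, 0.001, -0.0]
contact_force: [-0.1, 0.4, -0.1]
opening: 0.163
finger_force: 29.3
```

Call:
jog_arm(deltas="0 0 -0.1 0 0 0;0 0 -0.1 0 0 0;0 0 0 0 0 0;0 0 0 0 0 0")

```text
time: 35.48
eef_pos: [0.5982, 0.143, 0.0453]
tcp_rot: [0.975, -0.223, 0.001, -0.0]
contact_force: [-1.2, 0.7, 4.9]
opening: 0.166
finger_force: 29.7
```

Call:
jog_arm(deltas="0 0 0 0 0 0;0 0 0 0 0 0;0 0 0 0 0 0;0 0 0 0 0 0;0 0 0.5 0 0 0;0 0 0.8 0 0 0;0 0 1 0 0 0;0 0 1 0 0 0;0 0 1 0 0 0;0 0 1 0 0 0;0 0 1 0 0 0;0 0 0 0 0 0", gripper=0.5)

```text
time: 36.98
eef_pos: [0.5988, 0.1428, 0.1727]
tcp_rot: [0.975, -0.223, 0.002, -0.001]
contact_force: [0.7, -0.2, -1.1]
opening: 0.502
finger_force: 0.0
```

```bash
python3 - <<'E'
from h import *
s=get_state();print(s['eef_pos'],s['qpos'])
r=snap('wrist','w7'); snap('scene','s7')
hsv=cv2.cvtColor(r['color'],cv2.COLOR_BGR2HSV); m=(((hsv[...,0]<6)|(hsv[...,0]>174))&(hsv[...,1]>180)&(hsv[...,2]>80)); ys,xs=np.nonzero(m); print('red',xs.min(),xs.max(),ys.min(),ys.max())
ux=np.array([.435,.9]);uy=np.array([-.9,.435]);c=np.array([.5945,.1436])
print('pred pen white end,mid,red start,red end',proj('w7',[[*(c+uy*d),.027] for d in(-.0675,0,.0237,.0675)]))
for z in(.1,.15,.2):print(z,pt('top0',[(385,255),(405,272),(412,292)],z)[:,:2].tolist(),pt('w4',[(405,320),(470,278),(530,295)],z)[:,:2].tolist())
a=cv2.imread('pics/w7.png');b=cv2.resize(cv2.imread('pics/s7.png')[150:310,250:410],(400,400),interpolation=2)
cv2.imwrite('pics/w7s.png',cv2.resize(np.hstack([a,b]),(780,300)))
E
```

```text
[0.59883938 0.14279057 0.17266067] [ 6.94353044e-02  2.28517054e-01  1.79476507e+00 -3.36302811e-06
  1.11366507e+00  2.09042517e+00]
red 71 327 139 272
pred pen white end,mid,red start,red end [[320.5 117.4]
 [320.5 197.9]
 [320.5 223.7]
 [320.4 268.5]]
0.1 [[0.3711, -0.1307], [0.3349, -0.1766], [0.2913, -0.1927]] [[0.4033, -0.0809], [0.4043, -0.142], [0.3616, -0.1724]]
0.15 [[0.3661, -0.1246], [0.3316, -0.1684], [0.2899, -0.1837]] [[0.4419, -0.0909], [0.4427, -0.1385], [0.4095, -0.1621]]
0.2 [[0.3612, -0.1184], [0.3282, -0.1602], [0.2885, -0.1748]] [[0.4805, -0.1009], [0.481, -0.1349], [0.4573, -0.1519]]
```

View pics/w7s.png

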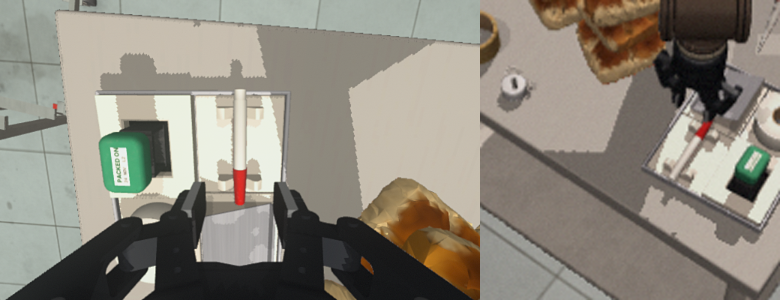

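The pen lies in both notches, with its ends at (320,120) and (320,272) against (320,117) and (320,268) predicted. Last is the counter, flipping the tool so the final placing yaw is in range.

Call:
jog_arm(deltas="0 -0.5 0.25 0 0 0.99;0 -0.75 0.25 0 0 0.99;0 -0.75 0.25 0 0 0.99;0 -0.75 0.25 0 0 0.99;0 -0.75 0.25 0 0 0.99;0 -0.75 0.25 0 0 0.99;0 -0.75 0.25 0 0 0.99;0 -0.75 0.25 0 0 0.99;0 -0.75 0.25 0 0 0.99;0 -0.75 0.25 0 0 0.99;0 -0.75 0 0 0 0.99;0 -0.75 0 0 0 0.99;0 -0.75 0 0 0 0.99;0 -0.75 0 0 0 0.99;0 -0.75 0 0 0 0.99;0 -0.75 0 0 0 0.99;0 -0.75 0 0 0 0.99;0 -0.75 0 0 0 0.99;0 -0.75 0 0 0 0.99;0 -0.75 0 0 0 0.99", gripper=1)

```text
time: 39.58
eef_pos: [0.5967, -0.1525, 0.218]
tcp_rot: [0.72, 0.694, -0.001, -0.002]
contact_force: [-0.0, -0.0, 0.1]
opening: 0.996
finger_force: 0.0
```

Call:
jog_arm(deltas="-0.48 -0.1 0 0 0 0.99;-0.48 -0.1 0 0 0 0.99;-0.48 -0.1 0 0 0 0.99;-0.48 -0.1 0 0 0 0.99;-0.48 -0.1 0 0 0 0.99;-0.48 -0.1 0 0 0 0.99;-0.48 -0.1 0 0 0 0.99;-0.48 -0.1 0 0 0 0.99;-0.48 0 0 0 0 0.99;-0.48 0 0 0 0 0.99;-0.48 0 0 0 0 0.99;0 0 0 0 0 0;0 0 0 0 0 0")

```text
time: 41.2
eef_pos: [0.4918, -0.1682, 0.2193]
tcp_rot: [0.259, 0.966, 0.0, -0.001]
contact_force: [0.1, -0.3, 0.0]
opening: 1.0
finger_force: 0.0
```

```bash
python3 - <<'E'
from h import *
from scipy.spatial.transform import Rotation as R
s=get_state(); p=np.array(s['eef_pos']); M=R.from_quat(s['tcp_rot']).as_matrix();print(p,'yaw',np.degrees(np.arctan2(M[1,1],M[0,1])),s['qpos'])
ang=lambda d:np.degrees(np.arctan2(d[1],d[0]))%360
for f,b,l,r in(('w4',(411,152),(387,177),(445,168)),('w5',(544,153),(512,177),(569,171)),('top0',c2((585,421)),c2((500,450)),c2((592,540)))):
    B=pt(f,[b],.025)[0];L=pt(f,[l],.010)[0];Q=pt(f,[r],.004)[0];print(f,B,'lever',ang(L-B),np.linalg.norm((L-B)[:2]),'ring',ang(Q-B),np.linalg.norm((Q-B)[:2]))
snap('wrist','w8')
print(proj('w8',[[.492,-.1685,.025],p]))
# body circle: bright blob near prediction
g=cv2.cvtColor(cv2.imread('pics/w8.png'),cv2.COLOR_BGR2GRAY)
print(cv2.HoughCircles(g[80:300,200:440],cv2.HOUGH_GRADIENT,1,30,param1=120,param2=18,minRadius=22,maxRadius=45))
E
```

```text
[ 0.49184816 -0.16820182  0.21926063] yaw 59.96140033753988 [-5.24893788e-01 -2.92002698e-02  1.98394684e+00  8.17897619e-05
  1.18790345e+00 -1.57144829e+00]
w4 [ 0.4937 -0.1696  0.025 ] lever 109.11297373367334 0.03206774079975076 ring 208.146781214122 0.04536474401999865
w5 [ 0.4933 -0.169   0.025 ] lever 108.95227814570806 0.028018922177699863 ring 205.60927305940427 0.04557740668357516
top0 [ 0.492  -0.1678  0.025 ] lever 108.53874541138946 0.03491160265585069 ring 188.2340244521288 0.04678226159560908
[[319.1 179.1]
 [319.1 274.8]]
[[[  4.5  64.5  40. ]
  [120.5 104.5  28.8]]]
```

Call:
jog_arm(deltas="0.06 -0.04 -0.6 0 0 0.7;0 0 -0.9 0 0 0;0 0 -0.9 0 0 0;0 0 -0.9 0 0 0;0 0 -0.9 0 0 0;0 0 -0.9 0 0 0;0 0 -0.6 0 0 0;0 0 0 0 0 0")

```text
time: 42.25
eef_pos: [0.4925, -0.1687, 0.1046]
tcp_rot: [0.225, 0.974, 0.0, -0.001]
contact_force: [-0.1, -0.3, 0.0]
opening: 1.001
finger_force: 0.0
```

```bash
python3 - <<'E'
from h import *
r=snap('wrist','w9'); s=get_state(); print(s['eef_pos'],s['contact_force'])
print(proj('w9',[[.493,-.169,.025],s['eef_pos'],[.493-.0136,-.169+.0395,.01]]))
g=cv2.cvtColor(r['color'],cv2.COLOR_BGR2GRAY)
print(cv2.HoughCircles(g,cv2.HOUGH_GRADIENT,1,30,param1=120,param2=22,minRadius=30,maxRadius=50))
a=r['color'][90:330,220:420]; cv2.imwrite('pics/w9c.png',cv2.resize(a,None,fx=2.4,fy=2.4))
E
```

```text
[ 0.49305749 -0.16910398  0.10563245] [ 1.26074729 -0.70270269  0.88615386]
[[319.3 216.4]
 [319.2 277.4]
 [362.6 168.4]]
[[[318.5 215.5  30.5]
  [140.5 136.5  47.2]
  [132.5 175.5  41.6]]]
```

The counter's circle is at (318.5,215.5), matching the prediction. Descending and gripping.

Call:
jog_arm(deltas="0 0 -0.6 0 0 0;0 0 -0.9 0 0 0;0 0 -0.9 0 0 0;0 0 -0.8 0 0 0;0 0 -0.6 0 0 0;0 0 -0.3 0 0 0;0 0 0 0 0 0;0 0 0 0 0 0")

```text
time: 43.3
eef_pos: [0.4936, -0.1694, 0.0245]
tcp_rot: [0.224, 0.974, -0.0, 0.001]
contact_force: [-0.6, -0.0, -0.0]
opening: 1.001
finger_force: 0.0
```

Call:
jog_arm(deltas="0 0 0 0 0 0;0 0 0 0 0 0;0 0 0 0 0 0;0 0 0 0 0 0;0 0 0 0 0 0;0 0 0 0 0 0", gripper=0, squeeze=30)

```text
time: 44.05
eef_pos: [0.4935, -0.1693, 0.0245]
tcp_rot: [0.224, 0.974, -0.0, 0.0]
contact_force: [-1.0, 0.3, 5.4]
opening: 0.503
finger_force: 30.9
```

Call:
jog_arm(deltas="0 0 0.5 0 0 0;0 0 0.9 0 0 0;0 0 1 0 0 0;0 0 1 0 0 0;0.2 0 1 0 0 0;0.8 0.2 0.9 0 0 0;0.9 0.3 0.9 0 0 0;0.9 0.3 0.9 0 0 0;0.9 0.3 0.9 0 0 0;0.9 0.3 0.9 0 0 0;0.9 0.3 0.5 0 0 0;0 0.9 0 0 0 -0.98;0 1 0 0 0 -0.98;0 1 0 0 0 -0.98;0 1 0 0 0 -0.98;0 1 0 0 0 -0.98;0 1 0 0 0 -0.98;0 1 0 0 0 -0.98;0 1 0 0 0 -0.98;0 1 0 0 0 -0.98")

```text
time: 46.55
eef_pos: [0.6028, 0.0436, 0.2128]
tcp_rot: [0.62, 0.784, 0.0, 0.0]
contact_force: [0.2, 1.2, -1.4]
opening: 0.5
finger_force: 30.6
```

Call:
jog_arm(deltas="0 0.85 0 0 0 -0.98;0 0.85 0 0 0 -0.98;-0.5 0.85 0 0 0 -0.98;-0.8 0.85 0 0 0 -0.98;-0.8 0.85 0 0 0 -0.98;-0.8 0.85 0 0 0 -0.98;-0.8 0.85 0 0 0 -0.98;-0.8 0.85 0 0 0 0;-0.8 0.8 0 0 0 0;-0.5 0.2 0 0 0 0;0 0 0 0 0 0;0 0 0 0 0 0")

```text
time: 48.05
eef_pos: [0.4875, 0.1986, 0.212]
tcp_rot: [0.847, 0.531, 0.0, 0.0]
contact_force: [1.0, 0.6, -1.0]
opening: 0.507
finger_force: 30.6
```

Call:
jog_arm(deltas="-0.22 -0.05 0 0.94 -0.455 0;0 0 -0.5 0.94 -0.455 0;0 0 -0.9 0 0 0;0 0 -0.9 0 0 0;0 0 -0.9 0 0 0;0 0 -0.9 0 0 0;0 0 -0.9 0 0 0;0 0 -0.7 0 0 0;0 0 -0.6 0 0 0;0 0 0 0 0 0;0 0 0 0 0 0")

```text
time: 49.42
eef_pos: [0.4832, 0.198, 0.0865]
tcp_rot: [0.842, 0.529, 0.089, -0.055]
contact_force: [0.4, -0.6, -1.3]
opening: 0.505
finger_force: 30.6
```

Call:
jog_arm(deltas="0 0 -0.4 0 0 0;0 0 -0.4 0 0 0;0 0 -0.1 0 0 0;0 0 0 0 0 0;0 0 0 0 0 0")

```text
time: 50.05
eef_pos: [0.4829, 0.1979, 0.0681]
tcp_rot: [0.842, 0.529, 0.089, -0.055]
contact_force: [0.3, -0.5, -0.3]
opening: 0.501
finger_force: 30.6
```

Call:
jog_arm(deltas="0 0 -0.15 0 0 0;0 0 0 0 0 0;0 0 0 0 0 0")

```text
time: 50.42
eef_pos: [0.4827, 0.1979, 0.0649]
tcp_rot: [0.842, 0.529, 0.088, -0.055]
contact_force: [0.4, -0.2, -0.5]
opening: 0.502
finger_force: 30.6
```

Call:
jog_arm(deltas="0 0 -0.12 0 0 0;0 0 0 0 0 0;0 0 0 0 0 0")

```text
time: 50.8
eef_pos: [0.4827, 0.1979, 0.0625]
tcp_rot: [0.842, 0.529, 0.088, -0.055]
contact_force: [0.1, 0.1, -1.3]
opening: 0.502
finger_force: 30.6
```

Call:
jog_arm(deltas="0 0 -0.1 0 0 0;0 0 0 0 0 0;0 0 0 0 0 0")

```text
time: 51.18
eef_pos: [0.483, 0.1979, 0.0613]
tcp_rot: [0.842, 0.529, 0.088, -0.055]
contact_force: [-2.8, -2.2, 5.4]
opening: 0.508
finger_force: 31.3
```

Contact with the slope. Releasing, letting it slide, then rising and clearing out.

Call:
jog_arm(deltas="0 0 0 0 0 0;0 0 0 0 0 0;0 0 0 0 0 0;0 0 0 0 0 0;0 0 0 0 0 0;0 0 0 0 0 0;0 0 0 0 0 0;0 0 0 0 0 0;-0.06 -0.12 0.4 0 0 0;-0.06 -0.12 0.6 0 0 0;0 0 0.8 0 0 0;0 0 1 0 0 0;0 0 1 -0.94 0.455 0;0 0 1 -0.94 0.455 0;0 0 1 0 0 0;0 0 1 0 0 0;0.5 0 1 0 0 0;0.5 0 1 0 0 0;0 0 0 0 0 0", gripper=1)

```text
time: 53.55
eef_pos: [0.5018, 0.1932, 0.2398]
tcp_rot: [0.847, 0.531, 0.003, 0.001]
contact_force: [-0.2, 0.2, 0.1]
opening: 1.002
finger_force: 0.0
```

```bash
python3 - <<'E'
from h import *
r=snap('wrist','w10'); snap('scene','s10'); s=get_state(); print(s['eef_pos'],s['time'])
ux=np.array([.435,.9]);c=np.array([.4829,.1976]);t=np.radians(22)
P=lambda d,h:[*(c+ux*(-.038+d*np.cos(t)-h*np.sin(t))),.016+d*np.sin(t)+h*np.cos(t)]
print('counter top centre pred', proj('w10',[P(.022,.025)]),proj('s10',[P(.022,.025)]))
a=cv2.imread('pics/w10.png');b=cv2.resize(cv2.imread('pics/s10.png')[140:300,290:450],(400,400),interpolation=2)
cv2.imwrite('pics/fin.png',cv2.resize(np.hstack([a,b]),(796,306)))
E
```

```text
[0.49988705 0.19303741 0.23664085] 53.65
counter top centre pred [[298.9 210. ]] [[373.8 193.8]]
```

View pics/fin.png

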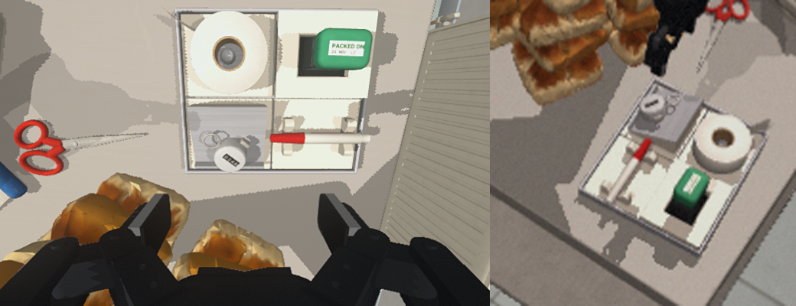

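The roll, stamp and pen all sit right. The counter's top is near (300,205) in the wrist view and (374.7,194.4) in the scene view, close to seated. I'll measure it more precisely and check that it is at rest.

```bash
python3 - <<'E'
from h import *
ux=np.array([.435,.9]);c=np.array([.4829,.1976]);t=np.radians(22)
P=lambda d,h:[*(c+ux*(-.038+d*np.cos(t)-h*np.sin(t))),.016+d*np.sin(t)+h*np.cos(t)]
r=snap('wrist','w11')
for d in(.022,.027,.032): print(d,proj('w10',[P(d,.025)]),proj('s10',[P(d,.025)]))
for n in('w10','w11'):
  g=cv2.cvtColor(cv2.imread(f'pics/{n}.png'),cv2.COLOR_BGR2GRAY)[170:240,260:345]
  print(n,cv2.HoughCircles(cv2.resize(g,None,fx=4,fy=4,interpolation=2),cv2.HOUGH_GRADIENT,1,60,param1=120,param2=25,minRadius=60,maxRadius=120))
  # window (dark) centroid
  ys,xs=np.nonzero(g<60); print('dark',xs.mean()+260,ys.mean()+170,len(xs), xs.min()+260,xs.max()+260,ys.min()+170,ys.max()+170)
print('ledge line',proj('w10',[P(0,.011)]),'lower rim of body at seated',proj('w10',[P(0,.025)]))
g=cv2.cvtColor(cv2.imread('pics/w10.png'),cv2.COLOR_BGR2GRAY); print(g[180:236,299].tolist())
E
```

```text
0.022 [[298.9 210. ]] [[373.8 193.8]]
0.027 [[298.7 206.2]] [[375.1 194.1]]
0.032 [[298.5 202.4]] [[376.4 194.4]]
w10 None
dark 302.46153846153845 207.46153846153845 13 295 311 202 213
w11 None
dark 304.57142857142856 206.57142857142856 14 294 313 201 212
ledge line [[300.2 217.3]] lower rim of body at seated [[299.7 225.9]]
[156, 148, 148, 150, 150, 151, 154, 155, 155, 155, 170, 197, 217, 224, 227, 222, 222, 222, 222, 222, 224, 227, 203, 128, 53, 48, 72, 98, 126, 144, 108, 96, 176, 222, 220, 216, 215, 214, 213, 214, 213, 212, 212, 213, 201, 181, 180, 169, 192, 192, 191, 190, 190, 191, 191, 190]
```

```bash
python3 - <<'E'
from h import *
ux=np.array([.435,.9]);uy=np.array([-.9,.435]);c=np.array([.4829,.1976]);t=np.radians(22)
P=lambda d,h,y:[*(c+ux*(-.038+d*np.cos(t)-h*np.sin(t))+uy*y),.016+d*np.sin(t)+h*np.cos(t)]
g=cv2.cvtColor(cv2.imread('pics/w10.png'),cv2.COLOR_BGR2GRAY)
for y in(-.040,.035):
  q=proj('w10',[P(0,0,y),P(0,.011,y),P(.0875,0,y),[*(c-ux*.054+uy*y),.018]]); print(y,'foot,ledge top,face top,rim',q.tolist()); x=int(q[0,0]); print(g[130:240,x].tolist())
E
```

```text
-0.04 foot,ledge top,face top,rim [[336.1, 210.8], [336.6, 217.2], [339.1, 140.9], [336.0, 224.8]]
[232, 212, 186, 182, 170, 151, 130, 119, 119, 139, 169, 185, 185, 184, 182, 180, 183, 186, 189, 185, 181, 182, 182, 181, 184, 184, 186, 186, 189, 188, 189, 188, 189, 188, 185, 186, 184, 184, 184, 186, 186, 183, 183, 182, 182, 186, 190, 191, 192, 191, 179, 152, 131, 130, 131, 130, 129, 146, 178, 190, 168, 129, 129, 131, 131, 131, 132, 133, 134, 133, 134, 136, 135, 132, 134, 131, 131, 143, 151, 158, 184, 159, 128, 127, 127, 123, 123, 158, 192, 182, 147, 92, 102, 150, 196, 212, 185, 173, 192, 193, 192, 192, 192, 192, 192, 191, 192, 190, 191, 191]
0.035 foot,ledge top,face top,rim [[269.5, 211.0], [268.4, 217.4], [261.1, 141.0], [269.9, 225.0]]
[239, 239, 239, 229, 188, 150, 125, 116, 120, 147, 180, 187, 184, 186, 186, 189, 189, 188, 192, 188, 186, 183, 185, 187, 186, 185, 184, 185, 187, 190, 189, 189, 191, 191, 190, 188, 188, 189, 187, 189, 185, 173, 170, 183, 176, 168, 199, 202, 180, 177, 184, 186, 188, 188, 188, 190, 189, 178, 154, 145, 168, 179, 179, 191, 188, 181, 175, 174, 171, 183, 191, 194, 185, 181, 188, 188, 185, 187, 187, 189, 180, 147, 128, 130, 132, 131, 132, 165, 196, 178, 132, 88, 104, 152, 197, 205, 179, 167, 191, 193, 190, 192, 191, 191, 191, 191, 191, 191, 191, 191]
```

The ledge and the counter's lower rim are within about 1 px of the seated prediction, so it rests against the ledge. Nothing is touching the robot, so I'm handing in.

```bash
python3 -c "
from plant import ctrl; print(ctrl.sign_off())"
```

```text
the job is handed in; nothing more can be done
None
```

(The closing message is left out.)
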